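# Fit up a tube pedestal in the corner jig

## Robot

A 6-joint arm with a two-finger parallel gripper is mounted at the origin on the work surface; the furniture and walls round the work are solid. World frame = base frame: x ahead of the robot, y to its left, z up, the work surface at z = 0. Lengths are in mm, angles in rad, forces in N, time in s.
With the tool pointing down it reaches from about 300 to 775 mm from the base axis. Payload 14.6 kg.
Tool frame: the origin (TCP) lies on the mounting face of the last link; the fingertips stand 173 mm ahead of it and the grasp point (between the pads) lies 155 mm ahead of it; y points along the fingers, z is the direction in which the jaws open and shut, and the axes are right-handed (so a half turn about y gives the same grasp; the last joint's range is limited). The gripper opens to 85 mm and grips with 20 to 120 N. Pads are 22 mm wide; open, the fingers measure 114 mm over their backs; the gripper's body (76 mm by 85 mm) begins 54 mm behind the grasp point. The pads swing forward as they close: fully open they stand 13 mm farther back than shut.
Start: joints at [1.265, 0.3, 1.521, -0, 1.321, -0.067], TCP at [130.094, 534.384, 404.681] pointing down, gripper open.
Joint ranges: [-3.03, 3.03], [-0.79, 2.21], [0.23, 2.52], [-1.04, 4.18], [0, 3.07], [-2.55, 2.55]. Speed limits (rad/s): [2.22, 2.22, 2.57, 3.14, 3.14, 3.14].

## Interface

Orientations are given as a unit quaternion [x, y, z, w].
In Python, from cell import r gives the robot as it stands. The module is installed in compiled form; this text tells all that it offers.
- The arm moves only by the tool play_rows, never from a script. Its argument "rows" is a list that holds one entry, the list of rows, each a list of 4 numbers: the shift along the tool's x, y, z in mm, then the turn about the tool's y in degrees. A call has 1 to 5 rows; each row shifts and turns the commanded pose from where the row before left it, along the tool's axes as they then stand; what a row does not reach is not made up. A row lasts 1/8 s, in which the tool goes at most 62.5 mm and 10.7 degrees, less where a joint would pass 70% of its speed; a pose out of reach is approached as far as the arm can. A call is refused whole if a number of a shift passes 62.5 or a number of a turn 10.7, either way. A call with a gripper value outside its range is refused whole. "hand" is the finger opening in mm, from 0 to 85.4, set as the call begins (left out, the last holds). The fingers move at their own pace and stop on an object; the grip force is fixed at half the most. Time passes only in rows, so rows that do not move let the fingers close. It gives the time, the measured TCP pose, the force and the opening at its end, in the units of the state.
- r.get_state(): the state, without advancing time (a new reading comes with each control period).
- r.get_image(name): name is "scene" or "top" or "wrist"; returns a dict with "pixels" (384x512x3 uint8, red, green, blue), "z_map" (384x512 float32, mm along the optical axis (not along the pixel's ray), 0 where there is no reading), "intrinsics" (3x3 intrinsics, pixels), "world_from_camera" (4x4, takes a point from camera to world coordinates); the wrist camera has in their place "T_tool_cam" (4x4, takes a point from camera to tool coordinates, whose origin is the TCP and whose axes are the tool frame's). Camera axes: x right, y up, looking along -z (the intrinsics and any distortion apply to the point x, -y, -z); pixel columns grow to the right and rows downward; lengths in mm; the calibration is good to about 2 mm. A picture is of the moment at which its call begins: read the wrist's pose just before it.
- r.sign_off(): hands the job in, once; it reports no verdict.
Trained networks look in a picture, given as the dict that the camera call returned (one of the last four; its "shot" number tells which), for a name from the list of things; names that differ only in an ending like _2 or _b are one class to them, and where a whole thing is asked for, a point or a joint stands for the part that bears it (a point fixed in the world has none). Each returns a list of dicts, best first, with "score" (0 to 1); they miss things now and then, are a little off and sometimes report something else, mostly with a low value. They report only what shows in the picture. A call takes as long as a camera call.
- r.search_frame(label, picture): "bbox" ([left, top, right, bottom] in pixels, round what is visible of it).
The state is a dict: "clock": time; "joint_pos": joint angles; "qd": joint speeds; "tau": joint torques, N m; "ee_pos": TCP position; "tool_rot": TCP orientation; "wrist_force": force on the tool from outside, world axes, zero at the start; "moment": the same for the moment, N m; "opening": finger opening in mm.
Only numpy, scipy, OpenCV 4.12 (cv2) and the standard library are available. Lean on these libraries where they do the work, as an engineer would, in place of code of your own. Each camera call takes 0.05 s, during which the arm holds its last target. There are 200 camera calls.

## Task

Fit up the tube pedestal for welding in the corner jig: push one square tube fully home into the corner of the two stop bars, flat on the jig plate, lying lengthwise along the long bar with its end against the short bar, and only then lay the other tube beside it, packed tight against the first and home against the short bar. Lay the large thin bright plate on the two tubes, centred over the seam and midway along the tubes with its long sides along them, and last the small thick plate centred on the large one, with its long sides the same way and its weld bead up. Leave the welding magnet and the bolt tin where they are.

Things in the scene. Friction and masses are not known exactly. Their poses are not given: they have to be found in the camera images.
- jig: Fixed grey plate 134 (x) x 184 (y) x 6 mm with two dark stop bars bolted on, 20 mm above it (screw heads 4 mm more). Origin: centre of its underside, on the bench. Long bar (145 mm) along y at the far +x side, inner face x = +50 mm; short bar (from x = -33 to +42 mm) along x at the +y (left) side, inner face y = +75 mm. The -x and -y sides are open. Yaw within 0.35 rad.
- seat_1 (a point): Where the underside centre of the first tube belongs, fully home in the corner: jig (35, 0, 6) mm, axes as the jig's, tube along y. The second tube, packed against the first on the robot's side, belongs 30 mm to -x: jig (5, 0, 6) mm.
- seat_pad (a point): Where the underside centre of the large thin plate belongs: on top of the two tubes over their seam, midway along them, at jig (20, 0, 36) mm.
- tube_1: Offcut of dark square steel tube, 30 x 150 x 30 mm, about 0.35 kg, lying along its own y. Origin: centre of its underside. The two tubes are alike; either may go first.
- tube_2: The other, identical offcut of dark square steel tube, 30 x 150 x 30 mm; origin at the centre of its underside, long axis y.
- wide_plate: The large thin plate: bright milled steel plate 80 (x) x 50 (y) x 8 mm with a small dark screw hole in each corner, lying flat holes up, about 0.25 kg. Origin: centre of its underside; its long side is x.
- small_plate: The small thick plate: dull grey steel coupon 45 (x) x 60 (y) x 10 mm with a weld bead about 3 mm high on its top, lying flat bead up, about 0.2 kg. Origin: centre of its underside; its long side is y.
- magnet: Bystander: red arrow-shaped welding magnet, 75 x 90 x 14 mm, lying flat between the robot and the jig; leave it alone. Origin: centre of its underside.
- tin: Bystander: open grey bolt tin, 73 x 82 x 64 mm, between the robot and the left-hand parts; leave it alone.

How it is judged (in metres and radians):
On the way, in this order (a step that is already met when the one before it is completed fails the run):
1. one tube is home in the corner of the jig (((x of tube_1 in the frame of jig between 0.03 and 0.04 m and y of tube_1 in the frame of jig between -0.006 and 0.006 m and z of tube_1 in the frame of jig between 0.002 and 0.01 m and angle between the y axis of tube_1 and the y axis of jig, either way round below 0.06 rad and angle between tube_1's own z axis and vertical below 0.08 rad) or (x of tube_2 in the frame of jig between 0.03 and 0.04 m and y of tube_2 in the frame of jig between -0.006 and 0.006 m and z of tube_2 in the frame of jig between 0.002 and 0.01 m and angle between the y axis of tube_2 and the y axis of jig, either way round below 0.06 rad and angle between tube_2's own z axis and vertical below 0.08 rad)) and not (((x of tube_1 in the frame of jig between 0.03 and 0.04 m and y of tube_1 in the frame of jig between -0.006 and 0.006 m and z of tube_1 in the frame of jig between 0.002 and 0.01 m and angle between the y axis of tube_1 and the y axis of jig, either way round below 0.06 rad and angle between tube_1's own z axis and vertical below 0.08 rad) and (x of tube_2 in the frame of jig between -0.002 and 0.012 m and y of tube_2 in the frame of jig between -0.006 and 0.006 m and z of tube_2 in the frame of jig between 0.002 and 0.01 m and angle between the y axis of tube_2 and the y axis of jig, either way round below 0.06 rad and angle between tube_2's own z axis and vertical below 0.08 rad)) or ((x of tube_2 in the frame of jig between 0.03 and 0.04 m and y of tube_2 in the frame of jig between -0.006 and 0.006 m and z of tube_2 in the frame of jig between 0.002 and 0.01 m and angle between the y axis of tube_2 and the y axis of jig, either way round below 0.06 rad and angle between tube_2's own z axis and vertical below 0.08 rad) and (x of tube_1 in the frame of jig between -0.002 and 0.012 m and y of tube_1 in the frame of jig between -0.006 and 0.006 m and z of tube_1 in the frame of jig between 0.002 and 0.01 m and angle between the y axis of tube_1 and the y axis of jig, either way round below 0.06 rad and angle between tube_1's own z axis and vertical below 0.08 rad)))), for 0.2 s.
2. the other tube is packed against it, home against the short bar ((((x of tube_1 in the frame of jig between 0.03 and 0.04 m and y of tube_1 in the frame of jig between -0.006 and 0.006 m and z of tube_1 in the frame of jig between 0.002 and 0.01 m and angle between the y axis of tube_1 and the y axis of jig, either way round below 0.06 rad and angle between tube_1's own z axis and vertical below 0.08 rad) and (x of tube_2 in the frame of jig between -0.002 and 0.012 m and y of tube_2 in the frame of jig between -0.006 and 0.006 m and z of tube_2 in the frame of jig between 0.002 and 0.01 m and angle between the y axis of tube_2 and the y axis of jig, either way round below 0.06 rad and angle between tube_2's own z axis and vertical below 0.08 rad)) or ((x of tube_2 in the frame of jig between 0.03 and 0.04 m and y of tube_2 in the frame of jig between -0.006 and 0.006 m and z of tube_2 in the frame of jig between 0.002 and 0.01 m and angle between the y axis of tube_2 and the y axis of jig, either way round below 0.06 rad and angle between tube_2's own z axis and vertical below 0.08 rad) and (x of tube_1 in the frame of jig between -0.002 and 0.012 m and y of tube_1 in the frame of jig between -0.006 and 0.006 m and z of tube_1 in the frame of jig between 0.002 and 0.01 m and angle between the y axis of tube_1 and the y axis of jig, either way round below 0.06 rad and angle between tube_1's own z axis and vertical below 0.08 rad)))), for 0.2 s.
3. the large thin plate lies centred on the two tubes ((((x of tube_1 in the frame of jig between 0.03 and 0.04 m and y of tube_1 in the frame of jig between -0.006 and 0.006 m and z of tube_1 in the frame of jig between 0.002 and 0.01 m and angle between the y axis of tube_1 and the y axis of jig, either way round below 0.06 rad and angle between tube_1's own z axis and vertical below 0.08 rad) and (x of tube_2 in the frame of jig between -0.002 and 0.012 m and y of tube_2 in the frame of jig between -0.006 and 0.006 m and z of tube_2 in the frame of jig between 0.002 and 0.01 m and angle between the y axis of tube_2 and the y axis of jig, either way round below 0.06 rad and angle between tube_2's own z axis and vertical below 0.08 rad)) or ((x of tube_2 in the frame of jig between 0.03 and 0.04 m and y of tube_2 in the frame of jig between -0.006 and 0.006 m and z of tube_2 in the frame of jig between 0.002 and 0.01 m and angle between the y axis of tube_2 and the y axis of jig, either way round below 0.06 rad and angle between tube_2's own z axis and vertical below 0.08 rad) and (x of tube_1 in the frame of jig between -0.002 and 0.012 m and y of tube_1 in the frame of jig between -0.006 and 0.006 m and z of tube_1 in the frame of jig between 0.002 and 0.01 m and angle between the y axis of tube_1 and the y axis of jig, either way round below 0.06 rad and angle between tube_1's own z axis and vertical below 0.08 rad))) and horizontal distance between wide_plate and seat_pad below 0.012 m and z of wide_plate in the frame of jig between 0.032 and 0.04 m and angle between the x axis of wide_plate and the y axis of jig, either way round below 0.17 rad and angle between wide_plate's own z axis and vertical below 0.08 rad), for 0.2 s.
4. the small thick plate lies centred on the large one (all of step 3 and horizontal distance between small_plate and wide_plate below 0.012 m and z of small_plate in the frame of jig between 0.04 and 0.048 m and angle between the y axis of small_plate and the x axis of wide_plate, either way round below 0.17 rad and angle between small_plate's own z axis and vertical below 0.08 rad), for 0.2 s.
At the end, for the whole second after the job is handed in: Tubes flat in the jig, within 0.06 rad of square: first within 5 mm of the long bar, second within 7 mm of its packed place, both within 6 mm of the short bar. Large plate on them, small on it, flat, each within 12 mm of centre and 0.17 rad of the tubes' direction; all at rest (all of step 4 and linear speed of each of tube_1, tube_2, wide_plate, small_plate below 0.02 m/s); the robot touches nothing.
It fails at once if the welding magnet is disturbed (moved over 30 mm) (distance of magnet from where it was at the start of the episode above 0.03 m).
It fails at once if the bolt tin is disturbed (moved over 30 mm) (distance of tin from where it was at the start of the episode above 0.03 m).
It also fails if it takes over 99 s, if anything falls off the work surface, if the arm or the gripper's body presses on something with over 40 N, if the wrist force passes 120 N, or if a joint passes its speed limit or range.

## Working session

There is one attempt and no reset: what is moved stays moved. The work goes in short steps, Python scripts to look and compute and a tool call to move; the robot and the scene stay as the last step left them, time stands still between calls to the robot, and variables do not carry over. Pictures are saved under pics/ and viewed, about 12 in all and at most 16, crops included, and the job is handed in when it is done.

Besides the shell and the picture viewer there is one more tool, called after "Call:" as a command line: name --argument value ..., lists and objects as JSON in quotes. play_rows: Moves the arm, as the interface text tells. Its arguments: {"type":"object","properties":{"rows":{"type":"array","items":{"type":"array","items":{"type":"array","items":{"type":"number"}}}},"hand":{"type":"number"}},"required":["rows"]}

```bash
mkdir -p pics
cat > h.py <<'E'
import numpy as np, cv2
from cell import r
from scipy.spatial.transform import Rotation as R
def cloud(p, st=None):
    z=p["z_map"]; K=np.array(p["intrinsics"]); h,w=z.shape
    u,v=np.meshgrid(np.arange(w),np.arange(h))
    X=np.stack([(u-K[0,2])/K[0,0]*z,-(v-K[1,2])/K[1,1]*z,-z],-1)
    if "world_from_camera" in p: T=np.array(p["world_from_camera"])
    else:
        T0=np.eye(4);T0[:3,:3]=R.from_quat(st["tool_rot"]).as_matrix();T0[:3,3]=st["ee_pos"];T=T0@np.array(p["T_tool_cam"])
    W=X@T[:3,:3].T+T[:3,3]; W[z<=0]=np.nan
    return W
def save(p,n): cv2.imwrite(f"pics/{n}.png",cv2.cvtColor(p["pixels"],cv2.COLOR_RGB2BGR))
E
python3 - <<'E'
from h import *
s=r.get_state();print(s); print(R.from_quat(s["tool_rot"]).as_matrix().round(3))
ims=[]
for n in ["top","scene"]:
    p=r.get_image(n); c=cloud(p); np.save(n,c); save(p,n)
    print(n,np.array(p["world_from_camera"]).round(2).tolist(),np.array(p["intrinsics"]).tolist(),[k for k in p])
    for l in ["jig","tube_1","wide_plate","small_plate","magnet","tin"]:
        for d in r.search_frame(l,p)[:3]:
            b=d["bbox"];u,v=int((b[0]+b[2])/2),int((b[1]+b[3])/2)
            print(l,round(d["score"],2),np.round(b),c[min(v,383),min(u,511)].round(0))
E
cat > /dev/null
```

```text
{'clock': 0.0, 'joint_pos': array([ 1.26539070e+00,  3.00480187e-01,  1.52160392e+00, -7.66266855e-06,
        1.32071325e+00, -6.65949316e-02]), 'qd': array([-0.00029171, -0.00086731, -0.00106525, -0.00099232,  0.00114913,
       -0.00081576]), 'tau': array([-5.46797601e-04, -5.43511069e+01, -3.61795807e+01, -5.40186136e-05,
        4.04111372e-03, -4.81839822e-05]), 'ee_pos': array([130.09047306, 534.35541765, 404.10654776]), 'tool_rot': array([ 0.70249095, -0.08430734,  0.08415497, -0.70165282]), 'wrist_force': array([-0.04683219, -0.46513434,  0.35254796]), 'moment': array([-0.00698091, -0.02134378, -0.01141212]), 'opening': 85.47314052576056}
[[ 0.972 -0.     0.237]
 [-0.237 -0.001  0.972]
 [-0.    -1.    -0.001]]
top [[-0.02, 0.99, -0.12, 307.08], [-1.0, -0.02, 0.01, -4.1], [0.01, 0.12, 0.99, 1272.82], [0.0, 0.0, 0.0, 1.0]] [[461.2025453898961, 0.0, 251.26882902924373], [0.0, 461.2025453898961, 194.35380528857078], [0.0, 0.0, 1.0]] ['pixels', 'z_map', 'intrinsics', 'world_from_camera', 'shot']
jig 0.68 [208. 142. 277. 197.] [527.   7.   8.]
tube_1 0.67 [109. 133. 165. 160.] [59
[... 301 characters left out ...]
2 [211. 145. 277. 195.] [524.   2.  11.]
scene [[0.77, 0.49, -0.42, -67.03], [-0.64, 0.6, -0.48, -607.37], [0.02, 0.64, 0.77, 1055.13], [0.0, 0.0, 0.0, 1.0]] [[418.7599705667135, 0.0, 249.930836683459], [0.0, 418.7599705667135, 187.69841687626385], [0.0, 0.0, 1.0]] ['pixels', 'z_map', 'intrinsics', 'world_from_camera', 'shot']
jig 0.84 [237. 166. 299. 217.] [539.  -3.   7.]
jig 0.36 [325. 219. 369. 264.] [ 578. -298.   28.]
tube_1 0.78 [204. 122. 244. 143.] [586. 287.  27.]
tube_1 0.61 [327. 218. 369. 262.] [ 581. -298.   31.]
wide_plate 0.51 [177. 142. 200. 160.] [442. 307.   7.]
small_plate 0.75 [299. 256. 322. 283.] [ 441. -290.   11.]
magnet 0.67 [246. 256. 276. 278.] [ 341. -196.   12.]
```

View pics/top.png

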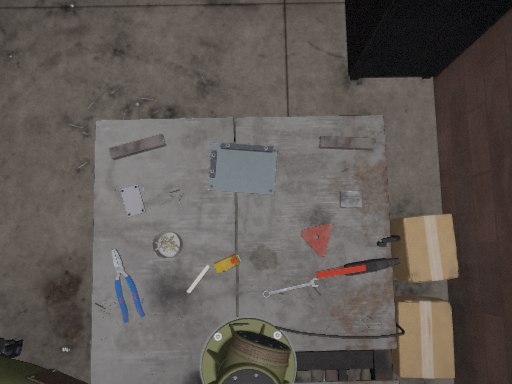

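View pics/scene.png

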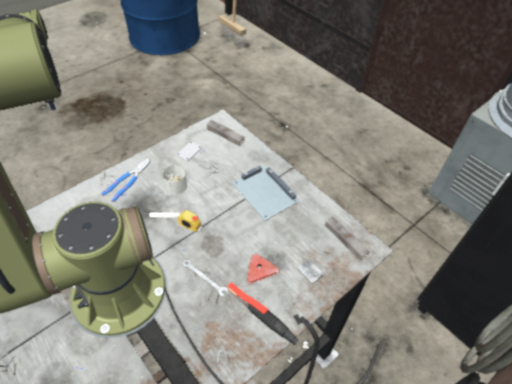

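The top view shows the jig at about (243,168), with its long bar on the far side and its short bar on the left. The tubes are at (137,147) and (347,142), the wide plate at (133,200), the small plate at (350,199), the magnet at (318,238) and the tin at (168,245). The scene view agrees. Next I'll get rough poses from the depth data.

```bash
cat >> h.py <<'E'
def rect(c,cx,cy,rad,zl,zh):
    m=(np.hypot(c[...,0]-cx,c[...,1]-cy)<rad)&(c[...,2]>zl)&(c[...,2]<zh)
    q=c[m]; (a,b),(w,h),t=cv2.minAreaRect(q[:,:2].astype(np.float32))
    if w<h: w,h,t=h,w,t+90
    return (round(a,1),round(b,1)),(round(w,1),round(h,1)),"long-axis deg",round((t+90)%180-90,1),len(q),"z",np.median(q[:,2]).round(1)
E
python3 - <<'E'
from h import *
for n in ["top","scene"]:
    c=np.load(n+".npy")
    print(n,"tL",rect(c,593,293,100,20,45)); print("tR",rect(c,590,-290,100,20,45))
    print("wide",rect(c,445,309,60,4.5,20)); print("small",rect(c,437,-288,50,5.5,25))
    print("jigbars",rect(c,535,5,140,20,29)); print("jig",rect(c,535,5,140,3.5,40)); print("mag",rect(c,330,-197,70,6,30))
    print("tin",rect(c,330,215,60,20,90))
    m=(np.hypot(c[...,0]-530,c[...,1])<50); print(np.median(c[m][:,2]))
E
```

```text
top tL ((593.6, 294.8), (149.5, 31.9), 'long-axis deg', -75.5, 627, 'z', np.float64(29.9))
tR ((592.8, -284.9), (149.6, 31.3), 'long-axis deg', 86.8, 597, 'z', np.float64(29.4))
wide ((442.7, 306.8), (116.9, 96.7), 'long-axis deg', -62.7, 542, 'z', np.float64(8.3))
small ((445.7, -288.6), (77.4, 75.4), 'long-axis deg', -79.6, 357, 'z', np.float64(10.0))
jigbars ((574.2, 21.1), (188.1, 76.8), 'long-axis deg', -67.6, 343, 'z', np.float64(25.5))
jig ((536.1, 8.9), (269.5, 269.1), 'long-axis deg', -12.2, 3092, 'z', np.float64(6.8))
mag ((330.7, -193.2), (128.2, 82.1), 'long-axis deg', -0.8, 602, 'z', np.float64(14.1))
tin ((323.6, 209.0), (72.0, 72.0), 'long-axis deg', -45.7, 385, 'z', np.float64(43.1))
6.02589962175216
scene tL ((593.4, 295.5), (152.5, 35.0), 'long-axis deg', -75.5, 296, 'z', np.float64(28.7))
tR ((592.9, -284.2), (150.6, 34.6), 'long-axis deg', 87.5, 502, 'z', np.float64(28.7))
wide ((441.4, 314.0), (90.7, 84.4), 'long-axis deg', 38.4, 233, 'z', np.float64(7.5))
small ((442.3, -293.5), (63.6, 54.4), 'long-axis deg', 87.8, 308, 'z', np.float64(9.2))
jigbars ((573.2, 19.7), (191.1, 74.9), 'long-axis deg', -67.0, 236, 'z', np.float64(25.0))
jig ((530.4, 6.4), (263.5, 246.8), 'long-axis deg', 8.6, 1822, 'z', np.float64(6.6))
mag ((339.2, -194.0), (88.4, 82.6), 'long-axis deg', -26.6, 512, 'z', np.float64(13.2))
tin ((324.2, 209.4), (77.9, 71.2), 'long-axis deg', 57.1, 480, 'z', np.float64(43.4))
5.659036808160636
```

```bash
cat > plan.py <<'E'
# usage: plan.py "x y z psi_deg" ... [step mm] : rows from the measured pose through waypoints of the TCP
import sys; from h import *
def plan(wps,V=50.,A=9.0):
    s=r.get_state(); M=R.from_quat(s["tool_rot"]).as_matrix(); p=np.array(s["ee_pos"]); rows=[]
    for w in wps:
        v=w[4] if len(w)>4 else V
        for k in range(60):
            psi=np.degrees(np.arctan2(M[1,2],M[0,2])); d=np.array(w[:3])-p
            a=psi-w[3]; a=(a+180)%360-180
            n=max(np.linalg.norm(d)/v,abs(a)/A,1e-9)
            if np.linalg.norm(d)<0.4 and abs(a)<0.4: break
            n=np.ceil(n-1e-6); st=np.round(M.T@(d/n)*2)/2; an=np.round(a/n*2)/2
            st=st+0.0; rows.append([*map(float,st),float(an)])
            p=p+M@st; M=M@R.from_rotvec([0,np.radians(an),0]).as_matrix()
    for i in range(0,len(rows),5): print(rows[i:i+5])
    print("end",p.round(1))
if __name__=="__main__": plan([list(map(float,a.split())) for a in sys.argv[1:]])
E
python3 plan.py "594 295 340 14.5"
```

```text
[[46.0, 6.0, -11.0, 5.5], [47.0, 6.0, -6.5, 5.5], [47.5, 6.0, -2.0, 5.5], [47.5, 6.0, 2.5, 5.5], [47.0, 6.0, 7.0, 5.5]]
[[46.0, 6.0, 11.5, 5.5], [45.0, 5.5, 15.5, 6.0], [43.0, 6.0, 20.0, 5.5], [40.5, 5.5, 24.5, 6.0], [38.0, 6.0, 28.5, 5.5]]
[[35.0, 5.5, 31.5, 6.0]]
end [593.7 295.1 340.2]
```

Call:
play_rows --rows '[[[46,6,-11,5.5],[47,6,-6.5,5.5],[47.5,6,-2,5.5],[47.5,6,2.5,5.5],[47,6,7,5.5]]]'

```text
clock: 1.32
ee_pos: [342.6, 425.2, 374.6]
tool_rot: [-0.661, 0.25, -0.25, 0.662]
wrist_force: [0.3, 0.7, 0.5]
opening: 85.1
```

Call:
play_rows --rows '[[[46,6,11.5,5.5],[45,5.5,15.5,6],[43,6,20,5.5],[40.5,5.5,24.5,6],[38,6,28.5,5.5]]]'

```text
clock: 1.95
ee_pos: [553.4, 316.1, 345.6]
tool_rot: [-0.58, 0.405, -0.405, 0.58]
wrist_force: [-0.5, -0.4, -0.5]
opening: 85.2
```

Call:
play_rows --rows '[[[35,5.5,31.5,6],[0,0,0,0],[0,0,0,0]]]'

```text
clock: 2.33
ee_pos: [593.5, 295.3, 340.0]
tool_rot: [0.559, -0.434, 0.433, -0.558]
wrist_force: [-0.3, 0.1, 1.1]
opening: 85.5
```

```bash
cat >> h.py <<'E'
def wrist(n=None):
    s=r.get_state(); p=r.get_image("wrist"); c=cloud(p,s)
    if n: save(p,n); np.save(n,c)
    return s,p,c
E
python3 - <<'E'
from h import *
s,p,c=wrist("w1"); M=R.from_quat(s["tool_rot"]).as_matrix()
print(s["ee_pos"],np.degrees(np.arctan2(M[1,2],M[0,2])),s["clock"],np.array(p["T_tool_cam"]).round(2).tolist())
print(rect(c,593,295,100,20,40));
E
```

```text
[593.47581908 295.31392716 340.01345263] 14.357631896122996 2.325 [[-0.0, -0.95, -0.31, -81.14], [0.0, 0.31, -0.95, 30.75], [1.0, -0.0, 0.0, 0.92], [0.0, 0.0, 0.0, 1.0]]
((594.9, 294.5), (149.3, 30.1), 'long-axis deg', -75.6, 4478, 'z', np.float64(30.0))
```

View pics/w1.png

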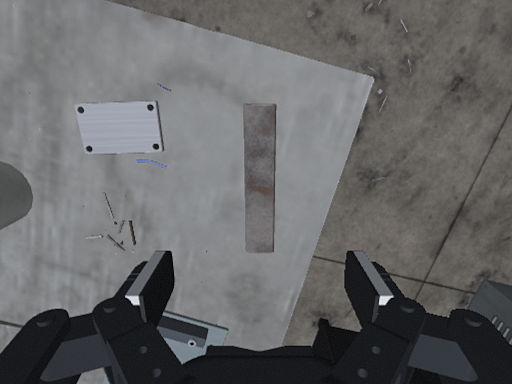

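The wrist view shows tube_1 upright in the centre at (260,178), the wide plate at (120,127) with its four holes, and a corner of the jig at (190,340). I'll descend and grasp the tube.

```bash
python3 - <<'E'
from h import *
c=np.load("w1.npy"); 
for zl in (5,6,7): print("wide",rect(c,443,309,55,zl,12))
E
python3 plan.py "594.9 294.5 178 14.4"
```

```text
wide ((446.7, 309.6), (80.7, 50.0), 'long-axis deg', 16.4, 4121, 'z', np.float64(8.3))
wide ((446.7, 309.6), (80.7, 50.0), 'long-axis deg', 16.4, 4094, 'z', np.float64(8.3))
wide ((446.7, 309.6), (80.4, 49.9), 'long-axis deg', 16.2, 3926, 'z', np.float64(8.4))
[[0.5, 40.5, 0.5, -0.0], [0.5, 40.5, 0.5, -0.0], [0.5, 40.5, 0.0, -0.0], [0.0, 41.0, 0.5, -0.0]]
end [595.  294.6 177.8]
```

Call:
play_rows --rows '[[[0.5,40.5,0.5,0],[0.5,40.5,0.5,0],[0.5,40.5,0,0],[0,41,0.5,0],[0,0,0,0]]]'

```text
clock: 3.0
ee_pos: [594.2, 294.6, 175.3]
tool_rot: [0.56, -0.434, 0.432, -0.557]
wrist_force: [0.0, -0.6, 1.2]
opening: 85.3
```

Call:
play_rows --rows '[[[0,0,0,0],[0,0,0,0],[0,0,0,0],[0,0,0,0],[0,0,0,0]]]' --hand 15

```text
clock: 3.62
ee_pos: [595.8, 294.2, 179.2]
tool_rot: [-0.558, 0.434, -0.434, 0.559]
wrist_force: [-1.6, -0.4, 7.8]
opening: 28.8
```

Call:
play_rows --rows '[[[0,0,0,0],[0,-20,0,0],[0,-20,0,0],[0,0,0,0]]]'

```text
clock: 4.12
ee_pos: [595.9, 294.2, 220.4]
tool_rot: [-0.557, 0.433, -0.434, 0.56]
wrist_force: [-0.2, 0.5, -3.3]
opening: 28.9
```

```bash
python3 plan.py "585 200 350 8 45" "535 -60 400 8"
```

```text
[[22.0, -32.5, -8.5, 1.5], [22.5, -32.5, -7.5, 1.5], [22.5, -32.5, -7.0, 1.5], [22.5, -32.5, -7.0, 2.0], [42.0, -8.5, -14.0, -0.0]]
[[42.0, -8.5, -14.0, -0.0], [41.5, -8.5, -14.0, -0.0], [42.0, -8.5, -14.0, -0.0], [41.5, -8.0, -14.5, -0.0], [42.0, -8.5, -14.0, -0.0]]
end [535.1 -60.  400.1]
```

Call:
play_rows --rows '[[[22,-32.5,-8.5,1.5],[22.5,-32.5,-7.5,1.5],[22.5,-32.5,-7,1.5],[22.5,-32.5,-7,2],[42,-8.5,-14,0]]]'

```text
clock: 4.75
ee_pos: [576.6, 156.5, 358.1]
tool_rot: [-0.532, 0.464, -0.465, 0.534]
wrist_force: [0.0, 0.5, -3.9]
opening: 28.8
```

Call:
play_rows --rows '[[[42,-8.5,-14,0],[41.5,-8.5,-14,0],[42,-8.5,-14,0],[41.5,-8,-14.5,0],[42,-8.5,-14,0]]]'

```text
clock: 5.38
ee_pos: [534.8, -61.2, 398.2]
tool_rot: [0.533, -0.465, 0.465, -0.533]
wrist_force: [1.2, 0.2, -3.5]
opening: 28.7
```

Call:
play_rows --rows '[[[0,0,0,0],[0,0,0,0],[0,0,0,0]]]'

```text
clock: 5.75
ee_pos: [535.5, -59.1, 397.8]
tool_rot: [0.533, -0.465, 0.464, -0.533]
wrist_force: [0.7, -0.7, -1.1]
opening: 28.8
```

Run:
```python
from h import *
s,p,c=wrist("w2"); M=R.from_quat(s["tool_rot"]).as_matrix()
print(s["ee_pos"],np.degrees(np.arctan2(M[1,2],M[0,2])),s["clock"],s["opening"],s["wrist_force"])
m=(c[...,2]>3.5)&(c[...,2]<40)&(np.hypot(c[...,0]-535,c[...,1]-5)<150)
print(cv2.minAreaRect(c[m][:,:2].astype(np.float32)),c[m].min(0),c[m].max(0))
```

```text
[535.47167103 -59.07819731 397.79605413] 7.881859903960363 5.75 28.838234415493158 [ 0.67904592 -0.74935795 -1.14339793]
((530.7493896484375, 5.1064605712890625), (184.19216918945312, 134.01760864257812), 84.6180191040039) [456.21090101 -91.80552195   3.51912082] [605.22863826 102.39300808  32.8138298 ]
```

View pics/w2.png

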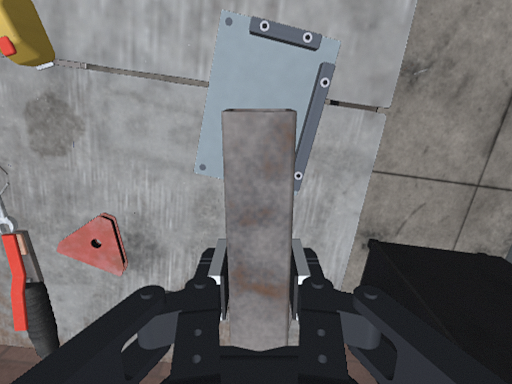

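Here the jig is at about (270,100), its bars at (285,33) and (313,125), and the tube is held squarely in the middle. The depth outline measures 184.2 × 134.0 mm, which puts the jig at (530.7, 5.1) with yaw −5.4°. I'll carry the tube over, short of both bars.

```bash
cat >> h.py <<'E'
JC=np.array([530.75,5.1]); JY=-5.4
def J(x,y): a=np.radians(JY); return JC+np.array([[np.cos(a),-np.sin(a)],[np.sin(a),np.cos(a)]])@[x,y]
def toJ(p): a=np.radians(JY); return np.array([[np.cos(a),np.sin(a)],[-np.sin(a),np.cos(a)]])@(np.array(p)[:2]-JC)
E
cat > jplan.py <<'E'
# same as plan.py but x y in jig frame, psi relative to jig
import sys; from plan import *
w=[]
for a in sys.argv[1:]:
    f=list(map(float,a.split())); q=J(f[0],f[1]); w.append([q[0],q[1],f[2],f[3]+JY]+f[4:])
s=r.get_state(); M=R.from_quat(s["tool_rot"]).as_matrix()
print("now jig",toJ(s["ee_pos"]).round(1),s["ee_pos"][2].round(1),(np.degrees(np.arctan2(M[1,2],M[0,2]))-JY).round(2),s["wrist_force"].round(1),s["opening"].round(1),s["clock"])
plan(w)
E
python3 jplan.py "10 -12 230 0" "10 -12 188 0 22"
```

```text
Traceback (most recent call last):
  File "jplan.py", line 7, in <module>
    print("now jig",toJ(s["ee_pos"]).round(1),s["ee_pos"][2].round(1),(np.degrees(np.arctan2(M[1,2],M[0,2]))-JY).round(2),s["wrist_force"].round(1),s["opening"].round(1),s["clock"])
                                                                                                                                                    ^^^^^^^^^^^^^^^^^^
AttributeError: 'float' object has no attribute 'round'
```

```bash
sed -i 's/s\["opening"\].round(1)/round(s["opening"],1)/' jplan.py
python3 jplan.py "10 -12 230 0" "10 -12 188 0 22"
```

```text
now jig [ 10.8 -63.5] 397.9 13.29 [ 0.1 -1.  -3.3] 28.9 5.8
[[-12.5, 42.0, 3.0, 3.5], [-12.5, 42.0, 2.0, 3.5], [-13.0, 42.0, 1.0, 3.0], [-13.0, 42.0, 0.5, 3.5], [0.0, 21.0, 0.0, -0.0]]
[[0.0, 21.0, 0.0, -0.0]]
end [539.5  -7.7 187.9]
```

Call:
play_rows --rows '[[[-12.5,42,3,3.5],[-12.5,42,2,3.5],[-13,42,1,3],[-13,42,0.5,3.5],[0,21,0,0]]]'

```text
clock: 6.42
ee_pos: [539.1, -7.0, 206.8]
tool_rot: [-0.476, 0.525, -0.523, 0.474]
wrist_force: [1.0, -1.1, -3.1]
opening: 28.9
```

Call:
play_rows --rows '[[[0,21,0,0],[0,0,0,0],[0,0,0,0]]]'

```text
clock: 6.8
ee_pos: [539.7, -8.2, 188.7]
tool_rot: [0.475, -0.524, 0.524, -0.475]
wrist_force: [0.0, -0.2, -2.6]
opening: 29.1
```

Call:
play_rows --rows '[[[0,1,0,0],[0,1,0,0],[0,0,0,0]]]'

```text
clock: 7.18
ee_pos: [539.5, -8.6, 186.3]
tool_rot: [0.475, -0.524, 0.524, -0.475]
wrist_force: [0.1, 0.9, -2.4]
opening: 29.0
```

```bash
python3 jplan.py "10 -12 185 0 1"
```

```text
now jig [ 10.  -12.8] 186.3 -0.29 [ 0.1  0.9 -2.4] 29.0 7.175
[[-0.5, 0.5, 0.0, -0.0], [-0.5, 1.0, 0.0, -0.5]]
end [539.6  -7.6 184.8]
```

Call:
play_rows --rows '[[[0,1,0,0],[0,0,0,0]]]'

```text
clock: 7.42
ee_pos: [539.5, -8.5, 185.2]
tool_rot: [-0.475, 0.524, -0.524, 0.475]
wrist_force: [-0.4, 0.4, -2.9]
opening: 28.8
```

Call:
play_rows --rows '[[[-4,0,0,0],[-4,0,0,0],[-3,0,0,0],[0,0,0,0]]]'

```text
clock: 7.92
ee_pos: [540.6, 2.7, 185.2]
tool_rot: [0.475, -0.524, 0.524, -0.475]
wrist_force: [0.4, 0.2, -2.6]
opening: 29.0
```

Call:
play_rows --rows '[[[-1,0,0,0],[0,0,0,0],[0,0,0,0]]]'

```text
clock: 8.3
ee_pos: [540.7, 3.4, 185.2]
tool_rot: [0.475, -0.524, 0.524, -0.475]
wrist_force: [1.5, -0.1, -3.9]
opening: 29.2
```

```bash
python3 jplan.py "10 0 185 0 1"
```

```text
now jig [10.1 -0.8] 185.2 -0.28 [ 1.5 -0.1 -3.9] 29.2 8.3
[[-1.0, 0.0, 0.0, -0.5]]
end [540.8   4.4 185.2]
```

Call:
play_rows --rows '[[[0,1,0,0],[0,0,0,0]]]'

```text
clock: 8.55
ee_pos: [540.7, 3.3, 185.0]
tool_rot: [0.475, -0.524, 0.524, -0.475]
wrist_force: [-5.6, -0.1, 10.3]
opening: 29.0
```

Call:
play_rows --rows '[[[-1,0,0,0],[0,0,0,0],[0,0,0,0]]]'

```text
clock: 8.93
ee_pos: [540.9, 3.9, 185.0]
tool_rot: [0.475, -0.524, 0.525, -0.475]
wrist_force: [-5.1, -6.8, 10.1]
opening: 28.7
```

Call:
play_rows --rows '[[[0,1,0,0],[0,0,0,0],[0,0,0,0]]]'

```text
clock: 9.3
ee_pos: [541.0, 3.9, 185.0]
tool_rot: [0.475, -0.524, 0.525, -0.475]
wrist_force: [-10.6, -5.5, 22.4]
opening: 29.0
```

Call:
play_rows --rows '[[[0,-1,0,0],[0,0,0,0],[0,0,0,0]]]' --hand 44

```text
clock: 9.68
ee_pos: [540.8, 4.5, 184.1]
tool_rot: [-0.475, 0.524, -0.524, 0.475]
wrist_force: [0.0, -1.3, -0.7]
opening: 44.0
```

Call:
play_rows --rows '[[[0,-30,0,0],[0,-30,0,0],[0,-20,0,0],[0,0,0,0]]]'

```text
clock: 10.18
ee_pos: [541.0, 4.5, 265.3]
tool_rot: [0.474, -0.523, 0.525, -0.475]
wrist_force: [0.3, -0.6, -0.5]
opening: 44.0
```

```bash
python3 jplan.py "-40 0 264 90" "-40 0 174 90"
```

```text
now jig [10.3  0.3] 265.3 -0.28 [ 0.3 -0.6 -0.5] 44.0 10.175
[[0.0, 0.0, -4.5, -8.0], [-0.5, 0.0, -4.5, -8.0], [-1.0, 0.0, -4.5, -8.5], [-2.0, 0.0, -4.0, -8.0], [-2.5, 0.0, -4.0, -8.5]]
[[-3.0, 0.0, -3.5, -8.0], [-3.5, 0.0, -3.0, -8.5], [-4.0, 0.5, -2.5, -8.0], [-4.0, 0.0, -2.0, -8.5], [-4.5, 0.5, -1.5, -8.0]]
[[-4.5, 0.0, -0.5, -8.5], [0.0, 45.0, 0.0, 0.0], [0.0, 45.0, 0.0, 0.0]]
end [491.    9.  174.2]
```

Call:
play_rows --rows '[[[0,0,-4.5,-8],[-0.5,0,-4.5,-8],[-1,0,-4.5,-8.5],[-2,0,-4,-8],[-2.5,0,-4,-8.5]]]' --hand 85

```text
clock: 10.8
ee_pos: [517.7, 6.4, 262.9]
tool_rot: [0.629, -0.324, 0.323, -0.629]
wrist_force: [0.0, 0.4, 0.3]
opening: 84.8
```

Call:
play_rows --rows '[[[-3,0,-3.5,-8],[-3.5,0,-3,-8.5],[-4,0.5,-2.5,-8],[-4,0,-2,-8.5],[-4.5,0.5,-1.5,-8]]]'

```text
clock: 11.42
ee_pos: [494.7, 8.4, 262.0]
tool_rot: [0.702, -0.083, 0.082, -0.702]
wrist_force: [-0.6, -0.5, -0.2]
opening: 85.1
```

Call:
play_rows --rows '[[[-4.5,0,-0.5,-8.5],[0,0,0,0],[0,0,0,0]]]'

```text
clock: 11.8
ee_pos: [490.5, 8.9, 262.7]
tool_rot: [-0.706, 0.033, -0.033, 0.706]
wrist_force: [0.2, -0.2, -1.4]
opening: 85.3
```

```bash
python3 - <<'E'
from h import *
s,p,c=wrist("w3")
q=rect(c,*J(10,0),100,33,42); print(q,toJ(q[0]),"relyaw",q[3]-90-JY)
E
python3 jplan.py "-36 0 173.5 90" "2 0 173.5 90 8"
```

```text
((541.3, 5.2), (133.0, 30.5), 'long-axis deg', 84.1, 5673, 'z', np.float64(35.9)) [10.4937679  1.0923989] relyaw -0.5000000000000053
now jig [-40.3   0. ] 262.8 90.06 [ 1.   0.2 -0.4] 85.0 11.85
[[2.0, 44.5, 0.0, 0.0], [2.5, 45.0, 0.0, 0.0], [7.5, 0.0, 0.0, 0.0], [7.5, 0.0, 0.0, 0.0], [7.5, 0.0, 0.0, 0.0]]
[[7.5, 0.0, 0.0, 0.0], [8.0, 0.0, 0.0, 0.0]]
end [532.9   5.  173.3]
```

View pics/w3.png

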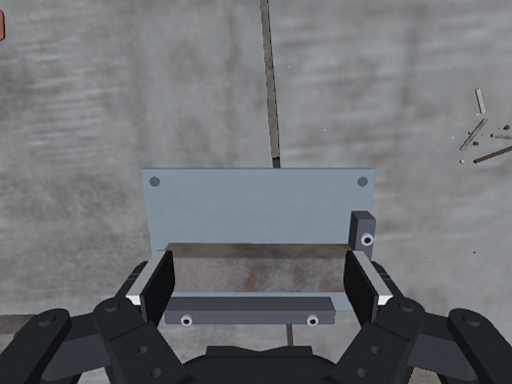

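The tube lies flat on the plate at about (255,268), with its right end at the short bar and a gap to the long bar. Next I'll descend on the robot's side and push it home with both open fingers.

Call:
play_rows --rows '[[[2,44.5,0,0],[2.5,45,0,0],[7.5,0,0,0],[7.5,0,0,0],[7.5,0,0,0]]]'

```text
clock: 12.48
ee_pos: [518.3, 6.4, 175.5]
tool_rot: [0.706, -0.031, 0.033, -0.706]
wrist_force: [-4.8, 0.7, 4.2]
opening: 84.5
```

Call:
play_rows --rows '[[[5,0,0,0],[5,0,0,0],[5,0,0,0],[0,0,0,0]]]'

```text
clock: 12.98
ee_pos: [532.7, 5.1, 173.7]
tool_rot: [0.706, -0.032, 0.032, -0.706]
wrist_force: [-0.3, 0.4, -0.5]
opening: 84.9
```

Call:
play_rows --rows '[[[4,0,0,0],[2,0,0,0],[0,0,0,0]]]'

```text
clock: 13.35
ee_pos: [538.5, 4.6, 173.7]
tool_rot: [0.706, -0.032, 0.032, -0.706]
wrist_force: [-0.7, 0.1, -0.4]
opening: 85.2
```

```bash
python3 jplan.py "9 0 173.5 90 3"
```

```text
now jig [7.8 0.2] 173.7 90.22 [-0.7  0.1 -0.4] 85.2 13.35
[[1.0, 0.0, 0.0, 0.0]]
end [539.5   4.5 173.7]
```

Call:
play_rows --rows '[[[1,0,0,0],[1,0,0,0],[0,0,0,0],[0,0,0,0]]]'

```text
clock: 13.85
ee_pos: [539.9, 4.5, 173.6]
tool_rot: [-0.706, 0.033, -0.031, 0.706]
wrist_force: [-9.0, 0.5, 6.0]
opening: 85.0
```

Call:
play_rows --rows '[[[1,0,0,0],[0,0,0,0],[0,0,0,0]]]'

```text
clock: 14.22
ee_pos: [540.3, 4.4, 173.6]
tool_rot: [-0.706, 0.034, -0.031, 0.706]
wrist_force: [-16.9, 1.8, 11.3]
opening: 84.7
```

```bash
python3 jplan.py "9 0 173.5 90 3"
```

```text
now jig [9.6 0.2] 173.6 90.17 [-16.9   1.8  11.3] 84.7 14.225
[[-0.5, 0.0, 0.0, 0.0]]
end [539.8   4.5 173.6]
```

Call:
play_rows --rows '[[[-10,0,0,0],[-15,0,0,0],[0,-50,0,0],[-20,-50,0,0],[-20,-50,0,0]]]'

```text
clock: 14.85
ee_pos: [475.7, 10.2, 325.2]
tool_rot: [0.706, -0.032, 0.032, -0.706]
wrist_force: [-0.5, -0.1, 0.0]
opening: 84.9
```

Call:
play_rows --rows '[[[-10,-50,-5,0],[0,0,0,0],[0,0,0,0],[0,0,0,0]]]'

```text
clock: 15.35
ee_pos: [466.2, 6.1, 372.4]
tool_rot: [-0.706, 0.033, -0.031, 0.706]
wrist_force: [-0.5, 0.8, -0.7]
opening: 84.8
```

```bash
python3 - <<'E'
from h import *
s,p,c=wrist("w4")
q=rect(c,*J(35,0),100,33.5,42); print(q,toJ(q[0]),"relyaw",q[3]-90-JY)
m=(c[...,2]>3.5)&(c[...,2]<40)&(np.hypot(c[...,0]-535,c[...,1]-5)<150)
print(cv2.minAreaRect(c[m][:,:2].astype(np.float32)))
a=c[m]; a=np.c_[np.array([toJ(q) for q in a]),a[:,2]]
t=a[(a[:,2]>33)]; print(t.min(0),t.max(0))
E
python3 plan.py "592.8 -284.9 320 -3.2"
```

```text
((565.7, 2.1), (150.2, 29.9), 'long-axis deg', 84.7, 2874, 'z', np.float64(36.0)) [35.0772156   0.30239966] relyaw 0.1000000000000032
((531.4275512695312, 5.2025299072265625), (184.05625915527344, 134.2918701171875), 84.5320816040039)
[ 19.99224222 -74.81710386  33.0047829 ] [50.13522274 75.3858158  38.40715922]
[[15.0, 5.0, -28.0, 9.0], [19.5, 5.0, -25.0, 9.0], [23.0, 5.5, -22.0, 9.0], [26.0, 5.0, -18.0, 8.5], [28.5, 5.5, -13.5, 9.0]]
[[30.5, 5.0, -9.0, 8.5], [31.5, 5.5, -4.5, 9.0], [32.0, 5.0, 0.5, 8.5], [31.5, 5.5, 5.0, 9.0], [30.0, 5.0, 10.0, 8.5]]
end [ 592.9 -285.   320.2]
```

View pics/w4.png

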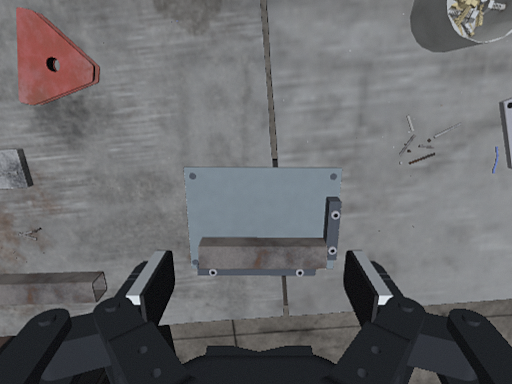

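The first tube sits at jig (35.1, 0.3) with yaw error 0.1°; in the picture it lies at (262,253) against both bars. On to the right-hand tube.

Call:
play_rows --rows '[[[15,5,-28,9],[19.5,5,-25,9],[23,5.5,-22,9],[26,5,-18,8.5],[28.5,5.5,-13.5,9]]]'

```text
clock: 16.02
ee_pos: [529.5, -140.3, 346.4]
tool_rot: [0.641, -0.299, 0.298, -0.641]
wrist_force: [0.2, 0.4, 0.4]
opening: 84.6
```

Call:
play_rows --rows '[[[30.5,5,-9,8.5],[31.5,5.5,-4.5,9],[32,5,0.5,8.5],[31.5,5.5,5,9],[30,5,10,8.5]]]'

```text
clock: 16.65
ee_pos: [593.4, -286.1, 320.1]
tool_rot: [-0.485, 0.516, -0.514, 0.484]
wrist_force: [-0.2, 0.4, -0.2]
opening: 85.1
```

Call:
play_rows --rows '[[[0,0,0,0],[0,0,0,0],[0,0,0,0]]]'

```text
clock: 17.02
ee_pos: [592.9, -284.3, 321.7]
tool_rot: [-0.486, 0.513, -0.513, 0.486]
wrist_force: [0.2, 0.2, -0.5]
opening: 84.7
```

Run:
```python
from h import *
s,p,c=wrist("w5")
q=rect(c,592.8,-285,100,20,40); print(q)
for zl in (5,6,7.5): print("small",rect(c,444,-290,48,zl,16))
from plan import plan
plan([[q[0][0],q[0][1],178,(q[3]-90+90)%180-90]])
```

```text
((594.3, -286.1), (150.1, 30.0), 'long-axis deg', 86.8, 5054, 'z', np.float64(30.1))
small ((438.7, -292.6), (60.6, 46.2), 'long-axis deg', 87.9, 2715, 'z', np.float64(10.3))
small ((438.9, -292.5), (60.3, 46.2), 'long-axis deg', 87.5, 2682, 'z', np.float64(10.3))
small ((438.9, -292.5), (60.3, 46.2), 'long-axis deg', 87.5, 2623, 'z', np.float64(10.3))
[[0.5, 48.0, 0.5, 0.0], [0.5, 48.0, 0.5, 0.0], [0.5, 48.0, 0.5, 0.0]]
end [ 594.4 -286.   177.9]
```

Call:
play_rows --rows '[[[0.5,48,0.5,0],[0.5,48,0.5,0],[0.5,48,0.5,0],[0,0,0,0],[0,0,0,0]]]'

```text
clock: 17.7
ee_pos: [594.9, -286.7, 180.1]
tool_rot: [0.486, -0.513, 0.514, -0.486]
wrist_force: [0.2, -1.0, 0.8]
opening: 84.7
```

Call:
play_rows --rows '[[[0,0,0,0],[0,0,0,0],[0,0,0,0],[0,0,0,0],[0,0,0,0]]]' --hand 15

```text
clock: 18.32
ee_pos: [594.5, -286.7, 178.6]
tool_rot: [0.486, -0.513, 0.514, -0.486]
wrist_force: [-2.8, 1.2, 6.0]
opening: 28.9
```

Call:
play_rows --rows '[[[0,0,0,0],[0,-20,0,0],[0,-20,0,0],[0,0,0,0]]]'

```text
clock: 18.82
ee_pos: [594.7, -286.9, 220.4]
tool_rot: [0.485, -0.512, 0.515, -0.486]
wrist_force: [0.2, 0.2, -4.4]
opening: 28.9
```

```bash
python3 jplan.py "-20 -60 260 0" "-20 -10 240 0" "-20 -10 189 0 25"
```

```text
now jig [  91.2 -284.6] 220.4 2.22 [ 0.2  0.2 -4.4] 28.9 18.825
[[-38.0, -6.5, -17.0, 0.5], [-38.0, -7.0, -17.5, 0.5], [-38.0, -6.5, -17.5, 0.5], [-37.5, -7.0, -18.0, 0.0], [-37.5, -6.5, -18.0, 0.5]]
[[-37.5, -7.0, -18.5, 0.0], [-25.0, 10.0, 0.0, 0.0], [-25.0, 10.0, 0.0, 0.0], [0.0, 17.0, 0.0, 0.0], [0.0, 17.0, 0.0, 0.0]]
[[-0.5, 17.0, 0.0, 0.0]]
end [510.   -2.8 189. ]
```

Call:
play_rows --rows '[[[-38,-6.5,-17,0.5],[-38,-7,-17.5,0.5],[-38,-6.5,-17.5,0.5],[-37.5,-7,-18,0],[-37.5,-6.5,-18,0.5]]]'

```text
clock: 19.45
ee_pos: [519.3, -90.6, 251.2]
tool_rot: [-0.477, 0.522, -0.522, 0.477]
wrist_force: [0.2, 0.2, -4.6]
opening: 29.4
```

Call:
play_rows --rows '[[[-37.5,-7,-18.5,0],[-25,10,0,0],[-25,10,0,0],[0,17,0,0],[0,17,0,0]]]'

```text
clock: 20.08
ee_pos: [509.4, -3.4, 203.1]
tool_rot: [-0.477, 0.522, -0.522, 0.477]
wrist_force: [1.0, -0.6, -4.6]
opening: 28.7
```

Call:
play_rows --rows '[[[0,17,0,0],[0,0,0,0],[0,0,0,0]]]'

```text
clock: 20.45
ee_pos: [509.5, -3.4, 187.0]
tool_rot: [-0.477, 0.522, -0.522, 0.477]
wrist_force: [-0.4, 0.3, -4.6]
opening: 28.9
```

```bash
python3 jplan.py "-20 -10 186 0 3"
```

```text
now jig [-20.3 -10.4] 187.0 0.19 [-0.4  0.3 -4.6] 28.9 20.45
[[-0.5, 1.0, 0.5, 0.0]]
end [510.1  -2.9 186. ]
```

Call:
play_rows --rows '[[[0,1,0,0],[-4,0,0,0],[-4,0,0,0],[-1,0,0,0]]]'

```text
clock: 20.95
ee_pos: [510.4, 6.2, 186.3]
tool_rot: [0.477, -0.522, 0.522, -0.477]
wrist_force: [-1.3, -6.2, -3.7]
opening: 29.3
```

Call:
play_rows --rows '[[[0,1,0,0],[0,0.5,0,0],[-1,0,0,0],[0,0,0,0],[0,0,0,0]]]'

```text
clock: 21.58
ee_pos: [510.4, 6.3, 184.6]
tool_rot: [0.477, -0.522, 0.522, -0.477]
wrist_force: [-1.0, -8.1, -3.7]
opening: 28.7
```

```bash
python3 jplan.py "-20 0 185 0 3"
```

```text
now jig [-20.4  -0.7] 184.6 0.21 [-1.  -8.1 -3.7] 28.7 21.575
[[-0.5, -0.5, 0.5, 0.0]]
end [510.9   6.8 185.1]
```

Call:
play_rows --rows '[[[0,1,0,0],[0,0,0,0],[0,0,0,0]]]'

```text
clock: 21.95
ee_pos: [510.4, 6.3, 184.4]
tool_rot: [0.477, -0.522, 0.522, -0.477]
wrist_force: [-6.5, -8.7, 8.2]
opening: 28.9
```

Call:
play_rows --rows '[[[0,0,0,0],[0,0,0,0],[0,0,0,0]]]' --hand 44

```text
clock: 22.32
ee_pos: [510.5, 7.0, 183.8]
tool_rot: [0.477, -0.522, 0.522, -0.477]
wrist_force: [-0.7, 0.1, 0.5]
opening: 43.9
```

Call:
play_rows --rows '[[[0,-30,0,0],[0,-30,0,0],[0,-20,0,0],[0,0,0,0]]]'

```text
clock: 22.82
ee_pos: [510.6, 7.0, 264.8]
tool_rot: [0.476, -0.521, 0.523, -0.478]
wrist_force: [1.0, -0.1, -0.8]
opening: 44.0
```

```bash
python3 jplan.py "-70 0 264 90" "-70 0 174 90" "-32 0 174 90 8"
```

```text
now jig [-20.2  -0. ] 264.8 0.23 [ 1.  -0.1 -0.8] 44.0 22.825
[[0.0, 0.0, -5.0, -9.0], [-1.0, 0.0, -5.0, -9.0], [-1.5, 0.0, -4.5, -9.0], [-2.5, 0.0, -4.5, -9.0], [-3.0, 0.0, -4.0, -9.0]]
[[-3.5, 0.0, -3.5, -9.0], [-4.0, 0.0, -3.0, -9.0], [-4.5, 0.0, -2.5, -9.0], [-4.5, 0.5, -1.5, -9.0], [-5.0, 0.0, -1.0, -9.0]]
[[0.0, 45.0, 0.0, 0.0], [0.0, 45.0, 0.0, 0.0], [7.5, 0.0, 0.0, 0.0], [7.5, 0.0, 0.0, 0.0], [7.5, 0.0, 0.0, 0.0]]
[[7.5, 0.0, 0.0, 0.0], [8.0, 0.5, 0.0, 0.0]]
end [499.    8.1 173.8]
```

Call:
play_rows --rows '[[[0,0,-5,-9],[-1,0,-5,-9],[-1.5,0,-4.5,-9],[-2.5,0,-4.5,-9],[-3,0,-4,-9]]]' --hand 85

```text
clock: 23.45
ee_pos: [485.2, 9.7, 262.6]
tool_rot: [0.641, -0.299, 0.298, -0.641]
wrist_force: [0.4, -0.5, 0.4]
opening: 84.9
```

Call:
play_rows --rows '[[[-3.5,0,-3.5,-9],[-4,0,-3,-9],[-4.5,0,-2.5,-9],[-4.5,0.5,-1.5,-9],[-5,0,-1,-9]]]'

```text
clock: 24.08
ee_pos: [460.4, 11.5, 262.1]
tool_rot: [-0.706, 0.031, -0.03, 0.706]
wrist_force: [0.3, -0.3, -0.2]
opening: 84.7
```

Call:
play_rows --rows '[[[0,45,0,0],[0,45,0,0],[0,0,0,0],[7.5,0,0,0],[7.5,0,0,0]]]'

```text
clock: 24.7
ee_pos: [476.7, 10.0, 174.8]
tool_rot: [0.706, -0.031, 0.033, -0.706]
wrist_force: [0.3, -0.6, 0.0]
opening: 85.0
```

Call:
play_rows --rows '[[[7.5,0,0,0],[7.5,0,0,0],[7.5,0,0,0],[0,0,0,0],[0,0,0,0]]]'

```text
clock: 25.32
ee_pos: [498.1, 8.0, 173.3]
tool_rot: [0.706, -0.032, 0.032, -0.706]
wrist_force: [0.7, 1.0, -0.2]
opening: 85.1
```

```bash
python3 jplan.py "-21 0 174 90 4"
```

```text
now jig [-32.8  -0.2] 173.3 90.22 [ 0.7  1.  -0.2] 85.1 25.325
[[4.0, 0.0, 0.0, 0.0], [4.0, -0.5, 0.0, 0.0], [4.0, 0.0, 0.0, 0.0]]
end [510.1   6.9 173.8]
```

Call:
play_rows --rows '[[[4,0,0,0],[4,0,0,0],[3,0,0,0],[0,0,0,0]]]'

```text
clock: 25.82
ee_pos: [509.0, 7.0, 173.2]
tool_rot: [-0.706, 0.032, -0.032, 0.706]
wrist_force: [-3.8, -0.6, 3.0]
opening: 84.9
```

Call:
play_rows --rows '[[[1,0,0,0],[0,0,0,0],[0,0,0,0]]]'

```text
clock: 26.2
ee_pos: [509.7, 7.0, 173.2]
tool_rot: [0.706, -0.032, 0.032, -0.706]
wrist_force: [-6.9, 0.9, 5.0]
opening: 85.3
```

Call:
play_rows --rows '[[[1,0,0,0],[0,0,0,0],[0,0,0,0]]]'

```text
clock: 26.58
ee_pos: [510.2, 7.0, 173.1]
tool_rot: [-0.706, 0.033, -0.031, 0.706]
wrist_force: [-14.4, 1.8, 11.5]
opening: 85.1
```

```bash
python3 jplan.py "-21 0 174 90 4"
```

```text
now jig [-20.6  -0.1] 173.1 90.19 [-14.4   1.8  11.5] 85.1 26.575
[[-0.5, -1.0, 0.0, 0.0]]
end [509.7   7.  174.1]
```

Call:
play_rows --rows '[[[-10,0,0,0],[-15,0,0,0],[0,-50,0,0],[-10,-50,0,0],[-20,-50,0,0]]]'

```text
clock: 27.2
ee_pos: [455.7, 11.8, 324.7]
tool_rot: [-0.706, 0.032, -0.032, 0.706]
wrist_force: [0.5, -1.2, -0.1]
opening: 85.0
```

Call:
play_rows --rows '[[[0,-50,0,0],[0,0,0,0],[0,0,0,0],[0,0,0,0]]]'

```text
clock: 27.7
ee_pos: [456.1, 11.8, 371.9]
tool_rot: [-0.706, 0.033, -0.031, 0.706]
wrist_force: [-0.0, 1.4, -0.3]
opening: 85.0
```

```bash
cat >> h.py <<'E'
def jpts(c,zl,zh):
    m=(c[...,2]>zl)&(c[...,2]<zh)&(np.hypot(c[...,0]-JC[0],c[...,1]-JC[1])<110)
    a=c[m]; return np.c_[(a[:,:2]-JC)@np.array([J(1,0)-JC,J(0,1)-JC]).T,a[:,2]]
E
python3 - <<'E'
from h import *
s,p,c=wrist("w6")
a=jpts(c,33.5,42); print(cv2.minAreaRect(a[:,:2].astype(np.float32)))
t=a[a[:,0]<18]; print(cv2.minAreaRect(t[:,:2].astype(np.float32)),t.min(0),t.max(0))
t=a[a[:,0]>22]; print(t.min(0),t.max(0))
E
python3 plan.py "446.7 309.6 300 106.3"
```

```text
((20.358699798583984, 0.11559295654296875), (60.05130386352539, 150.29608154296875), 0.12818820774555206)
((4.142864227294922, 0.098388671875), (27.724105834960938, 150.30018615722656), 0.025998195633292198) [ -9.73246961 -75.04732856  33.5092361 ] [17.9996797  75.25416139 38.23637402]
[ 22.00137272 -74.75988523  33.50395746] [50.50690953 75.21087314 38.71201292]
[[-5.0, 10.5, 42.0, -3.0], [-3.0, 10.5, 42.5, -3.0], [-1.0, 10.0, 42.5, -3.0], [1.5, 10.5, 42.5, -3.0], [4.0, 10.0, 42.5, -3.0]]
[[6.0, 10.5, 42.0, -3.0], [8.0, 10.0, 42.0, -3.5]]
end [446.7 309.5 300.1]
```

View pics/w6.png

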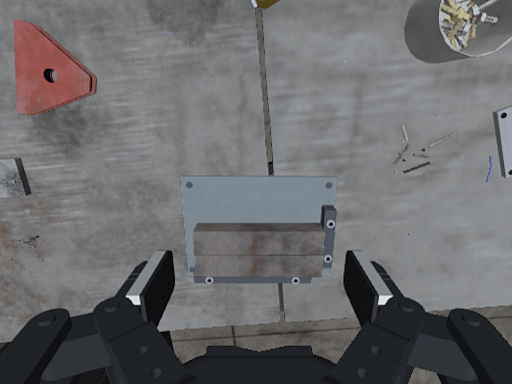

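Both tubes are packed tight: together they measure 60 × 150 mm, centred at jig (20.4, 0.1), with the seam visible at row 253. Next is the wide plate. I'll narrow the opening to 62 mm for a calm grasp.

Call:
play_rows --rows '[[[-5,10.5,42,-3],[-3,10.5,42.5,-3],[-1,10,42.5,-3],[1.5,10.5,42.5,-3],[4,10,42.5,-3]]]' --hand 62

```text
clock: 28.38
ee_pos: [449.4, 225.7, 320.5]
tool_rot: [0.705, 0.061, -0.062, -0.704]
wrist_force: [0.7, 0.0, 0.5]
opening: 61.8
```

Call:
play_rows --rows '[[[6,10.5,42,-3],[8,10,42,-3.5],[0,0,0,0],[0,0,0,0],[0,0,0,0]]]'

```text
clock: 29.0
ee_pos: [447.1, 308.7, 301.3]
tool_rot: [0.7, 0.1, -0.1, -0.7]
wrist_force: [0.0, 0.4, 0.1]
opening: 61.8
```

Run:
```python
from h import *
s,p,c=wrist("w7")
q=rect(c,446,309,55,5.5,14); print(q)
# finger tips: lowest cloud points near the pads in tool frame
M=R.from_quat(s["tool_rot"]).as_matrix(); t=(c.reshape(-1,3)-s["ee_pos"])@M
m=(t[:,1]<200)&(abs(t[:,0])<14)&(abs(t[:,2])<60)&(t[:,1]>100); print("tips",np.percentile(t[m][:,1],[50,90,99,100]) if m.any() else None, s["opening"])
from plan import plan
plan([[q[0][0],q[0][1],190,q[3]+90]])
```

```text
((447.0, 309.9), (79.6, 50.1), 'long-axis deg', 16.3, 4463, 'z', np.float64(8.1))
tips [114.72300915 147.04830804 162.76813853 167.88662474] 61.78355522190822
[[0.0, 37.0, 0.5, -0.0], [0.0, 37.0, 0.5, -0.0], [0.0, 37.5, 0.0, -0.0]]
end [446.9 309.7 189.9]
```

Call:
play_rows --rows '[[[0,37,0.5,0],[0,37,0.5,0],[0,37.5,0,0],[0,0,0,0],[0,0,0,0]]]'

```text
clock: 29.68
ee_pos: [447.1, 310.4, 191.2]
tool_rot: [-0.7, -0.101, 0.1, 0.7]
wrist_force: [0.6, 0.5, 0.1]
opening: 61.5
```

```bash
python3 plan.py "447 309.9 172 106.3 9"
```

```text
[[0.0, 6.5, 0.0, -0.0], [0.0, 6.5, 0.0, -0.0], [-0.5, 6.0, -0.5, -0.0]]
end [446.8 309.8 172.2]
```

Call:
play_rows --rows '[[[0,6.5,0,0],[0,6.5,0,0],[0,6,-0.5,0],[0,0,0,0],[0,0,0,0]]]'

```text
clock: 30.3
ee_pos: [446.8, 310.0, 170.7]
tool_rot: [0.7, 0.1, -0.1, -0.7]
wrist_force: [-0.2, -0.1, -0.8]
opening: 62.2
```

Call:
play_rows --rows '[[[0,0,0,0],[0,0,0,0],[0,0,0,0],[0,0,0,0],[0,0,0,0]]]' --hand 40

```text
clock: 30.92
ee_pos: [446.8, 310.0, 171.4]
tool_rot: [-0.7, -0.101, 0.1, 0.7]
wrist_force: [-2.3, -2.3, 7.3]
opening: 48.0
```

```bash
python3 plan.py "447 309.9 172 106.3 9"; python3 -c "
from h import *
s=r.get_state();print(s['opening'],s['ee_pos'],s['wrist_force'])"
```

```text
[[0.0, -0.5, 0.0, 0.0]]
end [446.8 310.  171.9]
47.95734627414176 [446.838077   310.00119525 171.3549771 ] [-2.34915618 -2.29778839  7.26971579]
```

Call:
play_rows --rows '[[[0,-10,0,0],[0,-20,0,0],[0,-30,0,0],[0,-30,0,0],[0,0,0,0]]]'

```text
clock: 31.55
ee_pos: [447.0, 310.2, 262.8]
tool_rot: [-0.699, -0.102, 0.099, 0.701]
wrist_force: [-0.6, 0.5, -3.8]
opening: 48.2
```

```bash
python3 - <<'E'
from h import *
s,p,c=wrist("w8"); print(s["opening"],s["wrist_force"],s["ee_pos"])
M=R.from_quat(s["tool_rot"]).as_matrix(); t=(c-s["ee_pos"])@M
m=(t[...,1]>150)&(t[...,1]<185)&(abs(t[...,0])<70)&(abs(t[...,2])<21)
q=t[m]; print(len(q), np.median(q,0), cv2.minAreaRect(q[:,[0,2]].astype(np.float32)), np.polyfit(q[:,0],q[:,1],1))
E
python3 jplan.py "20 0 280 0" "20 0 222 0 30"
```

```text
48.21161961275769 [-0.64926591  0.45659288 -3.76593427] [446.96159647 310.16301069 262.8141148 ]
11818 [-6.04018364e+00  1.63370552e+02 -1.62950242e-01] ((0.045223236083984375, -0.001285552978515625), (80.72724914550781, 41.996070861816406), 0.0014805883402004838) [-4.22080960e-03  1.63416315e+02]
now jig [-112.4  295.6] 261.1 111.72 [ 0.6  0.1 -3.3] 47.6 31.6
[[1.0, -1.5, -25.0, 8.5], [4.5, -1.5, -24.5, 8.5], [8.5, -1.5, -23.5, 8.5], [11.5, -1.5, -22.0, 8.5], [15.0, -1.5, -20.0, 8.5]]
[[17.5, -1.5, -17.5, 8.5], [20.0, -1.5, -15.0, 8.5], [22.0, -1.5, -11.5, 8.5], [23.5, -1.5, -8.5, 8.5], [24.5, -1.5, -5.0, 9.0]]
[[25.0, -1.5, -1.0, 8.5], [24.5, -1.5, 3.0, 9.0], [24.0, -1.0, 6.5, 8.5], [0.0, 29.0, 0.0, 0.0], [0.0, 29.0, 0.0, 0.0]]
end [550.6   3.2 222. ]
```

View pics/w8.png

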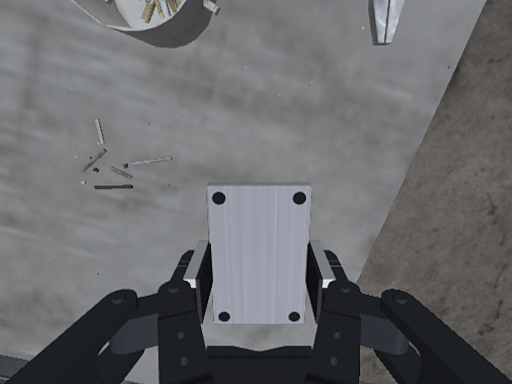

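The plate is held level and centred in the jaws, at (260,255) in the view. Its underside is 171.4 mm ahead of the TCP, so it should touch the tubes at a TCP height of about 207.5.

Call:
play_rows --rows '[[[1,-1.5,-25,8.5],[4.5,-1.5,-24.5,8.5],[8.5,-1.5,-23.5,8.5],[11.5,-1.5,-22,8.5],[15,-1.5,-20,8.5]]]'

```text
clock: 32.22
ee_pos: [486.7, 191.0, 266.6]
tool_rot: [0.689, -0.163, 0.161, -0.688]
wrist_force: [1.1, 0.2, -3.2]
opening: 47.9
```

Call:
play_rows --rows '[[[17.5,-1.5,-17.5,8.5],[20,-1.5,-15,8.5],[22,-1.5,-11.5,8.5],[23.5,-1.5,-8.5,8.5],[24.5,-1.5,-5,9]]]'

```text
clock: 32.85
ee_pos: [526.5, 73.0, 274.0]
tool_rot: [0.582, -0.404, 0.402, -0.581]
wrist_force: [0.6, 0.5, -2.1]
opening: 47.8
```

Call:
play_rows --rows '[[[25,-1.5,-1,8.5],[24.5,-1.5,3,9],[24,-1,6.5,8.5],[0,29,0,0],[0,29,0,0]]]'

```text
clock: 33.48
ee_pos: [550.2, 2.9, 219.4]
tool_rot: [-0.477, 0.523, -0.522, 0.476]
wrist_force: [0.2, -0.1, -3.3]
opening: 48.0
```

Call:
play_rows --rows '[[[0,0,0,0],[0,0,0,0],[0,0,0,0]]]'

```text
clock: 33.85
ee_pos: [550.8, 3.3, 222.7]
tool_rot: [0.477, -0.522, 0.522, -0.477]
wrist_force: [0.2, 0.0, -4.2]
opening: 48.0
```

```bash
python3 jplan.py "20 0 209 0 8"
```

```text
now jig [20.1  0.1] 222.7 0.23 [ 0.2  0.  -4.2] 48.0 33.85
[[0.0, 7.0, 0.0, 0.0], [0.0, 6.5, 0.0, 0.0]]
end [550.8   3.3 209.2]
```

Call:
play_rows --rows '[[[0,7,0,0],[0,6.5,0,0],[0,1,0,0],[0,0,0,0],[0,0,0,0]]]'

```text
clock: 34.48
ee_pos: [550.6, 3.2, 207.4]
tool_rot: [-0.477, 0.522, -0.522, 0.477]
wrist_force: [-3.7, 0.0, 5.6]
opening: 48.3
```

Call:
play_rows --rows '[[[0,0.5,0,0],[0,0,0,0],[0,0,0,0]]]'

```text
clock: 34.85
ee_pos: [550.6, 3.2, 207.4]
tool_rot: [0.477, -0.522, 0.522, -0.477]
wrist_force: [-6.8, 0.4, 11.7]
opening: 48.0
```

Call:
play_rows --rows '[[[0,0,0,0],[0,0,0,0],[0,0,0,0]]]' --hand 62

```text
clock: 35.22
ee_pos: [550.6, 3.2, 206.6]
tool_rot: [0.477, -0.522, 0.522, -0.477]
wrist_force: [-0.4, 0.1, -0.2]
opening: 62.3
```

Call:
play_rows --rows '[[[0,-10,0,0],[0,-40,0,0],[0,-50,0,0],[0,-50,0,0],[0,0,0,0]]]'

```text
clock: 35.85
ee_pos: [550.7, 3.2, 361.3]
tool_rot: [0.475, -0.52, 0.524, -0.479]
wrist_force: [0.3, -0.4, -0.6]
opening: 62.0
```

Call:
play_rows --rows '[[[0,0,0,0],[0,0,0,0]]]'

```text
clock: 36.1
ee_pos: [550.5, 3.2, 355.5]
tool_rot: [-0.477, 0.523, -0.522, 0.476]
wrist_force: [0.4, 0.6, -0.0]
opening: 61.5
```

```bash
python3 - <<'E'
from h import *
s,p,c=wrist("w9")
a=jpts(c,41,48); print("wide",cv2.minAreaRect(a[:,:2].astype(np.float32)),np.median(a[:,2]))
a=jpts(c,33.5,39); print("tubes",cv2.minAreaRect(a[:,:2].astype(np.float32)))
E
python3 plan.py "438.9 -292.5 290 -2.5"
```

```text
wide ((20.210525512695312, 1.1573944091796875), (50.035804748535156, 80.185546875), 0.30987608432769775) 44.15090794767687
tubes ((20.001361846923828, 0.02210235595703125), (59.59213638305664, 150.12860107421875), 0.07279855757951736)
[[43.5, 9.5, -12.0, -0.5], [43.5, 9.5, -12.5, -0.5], [43.5, 9.5, -13.0, -0.5], [43.0, 9.5, -13.0, -0.5], [43.0, 9.5, -13.5, -0.0]]
[[43.0, 9.0, -13.5, -0.5], [43.0, 9.5, -14.0, -0.0]]
end [ 438.9 -292.5  289.8]
```

View pics/w9.png

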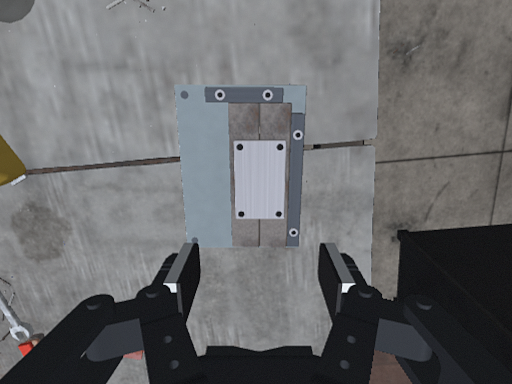

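The wide plate lies flat and centred over the seam at (260,180), measured at jig (20.2, 1.2). Now for the small plate.

Call:
play_rows --rows '[[[43.5,9.5,-12,-0.5],[43.5,9.5,-12.5,-0.5],[43.5,9.5,-13,-0.5],[43,9.5,-13,-0.5],[43,9.5,-13.5,0]]]'

```text
clock: 36.78
ee_pos: [470.2, -209.3, 308.2]
tool_rot: [-0.486, 0.514, -0.513, 0.486]
wrist_force: [0.9, -0.4, 0.3]
opening: 62.2
```

Call:
play_rows --rows '[[[43,9,-13.5,-0.5],[43,9.5,-14,0],[0,0,0,0],[0,0,0,0],[0,0,0,0]]]'

```text
clock: 37.4
ee_pos: [439.5, -291.7, 290.7]
tool_rot: [-0.488, 0.511, -0.511, 0.488]
wrist_force: [-0.2, 0.6, 0.2]
opening: 62.2
```

Run:
```python
from h import *
s,p,c=wrist("w10")
q=rect(c,438.9,-292.5,48,5.5,18); print(q)
from plan import plan
plan([[q[0][0],q[0][1],190,(q[3]-90+90)%180-90],[q[0][0],q[0][1],173,(q[3]-90+90)%180-90,8.5]])
```

```text
((438.4, -292.2), (60.0, 45.0), 'long-axis deg', 88.1, 3293, 'z', np.float64(10.2))
[[0.0, 33.5, -0.5, -0.0], [0.5, 33.5, -0.5, -0.5], [0.0, 34.0, 0.0, -0.0], [0.0, 8.5, 0.0, -0.0], [0.0, 8.5, 0.0, -0.0]]
end [ 438.5 -292.2  172.8]
```

View pics/w10.png

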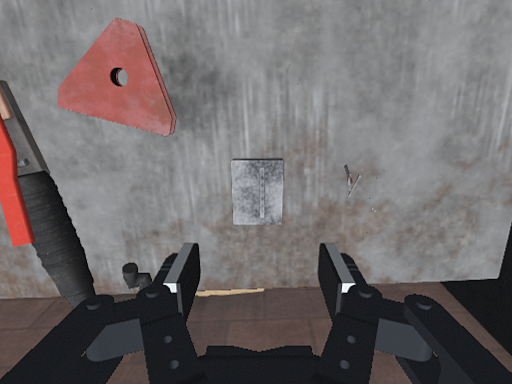

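The small plate is at (257,191) with its bead up along its long side. The magnet at (118,78) is well clear of it.

Call:
play_rows --rows '[[[0,33.5,-0.5,0],[0.5,33.5,-0.5,-0.5],[0,34,0,0],[0,8.5,0,0],[0,7,0,0]]]'

```text
clock: 38.08
ee_pos: [438.5, -292.9, 174.7]
tool_rot: [0.491, -0.509, 0.51, -0.491]
wrist_force: [0.1, -0.4, 0.0]
opening: 61.8
```

Call:
play_rows --rows '[[[0,1,0,0],[0,0,0,0],[0,0,0,0]]]'

```text
clock: 38.45
ee_pos: [438.2, -293.1, 173.8]
tool_rot: [0.49, -0.509, 0.51, -0.49]
wrist_force: [-0.2, 0.1, 0.7]
opening: 62.5
```

Call:
play_rows --rows '[[[0,0,0,0],[0,0,0,0],[0,0,0,0],[0,0,0,0],[0,0,0,0]]]' --hand 33

```text
clock: 39.08
ee_pos: [438.2, -293.1, 173.9]
tool_rot: [0.49, -0.509, 0.51, -0.49]
wrist_force: [-1.9, 2.0, 9.7]
opening: 42.9
```

Call:
play_rows --rows '[[[0,-10,0,0],[0,-30,0,0],[0,-40,0,0],[0,-30,0,0],[0,0,0,0]]]'

```text
clock: 39.7
ee_pos: [438.2, -293.1, 285.5]
tool_rot: [0.49, -0.508, 0.511, -0.491]
wrist_force: [-0.7, 0.5, -3.1]
opening: 42.8
```

```bash
python3 - <<'E'
from h import *
s,p,c=wrist("w11"); print(s["opening"],s["wrist_force"],s["ee_pos"])
M=R.from_quat(s["tool_rot"]).as_matrix(); t=(c-s["ee_pos"])@M
m=(t[...,1]>150)&(t[...,1]<185)&(abs(t[...,0])<70)&(abs(t[...,2])<19)
q=t[m]; print(len(q), np.median(q,0), cv2.minAreaRect(q[:,[0,2]].astype(np.float32)), np.polyfit(q[:,0],q[:,1],1))
E
python3 jplan.py "20 1 290 0" "20 1 228 0 30"
```

```text
42.849791664320456 [-0.67566317  0.50333502 -3.09689203] [ 438.2486238  -293.11191982  285.51013767]
8220 [ -5.74245847 163.84348051   0.21677425] ((-0.5625, -0.0013427734375), (37.9947509765625, 61.38157653808594), 89.99964141845703) [-2.52156575e-02  1.63882764e+02]
now jig [ -64.3 -305.4] 283.7 3.22 [-1.  -0.6 -2.4] 43.3 39.75
[[-43.0, -1.0, 14.5, 0.5], [-43.0, -1.0, 14.0, 0.5], [-43.5, -1.0, 13.5, 0.5], [-43.5, -1.0, 13.5, 0.5], [-43.5, -1.0, 13.0, 0.5]]
[[-43.5, -0.5, 12.5, 0.5], [-43.5, -1.0, 12.5, 0.0], [0.0, 20.5, 0.0, 0.0], [0.0, 21.0, 0.0, 0.0], [-0.5, 20.5, 0.0, 0.0]]
end [550.9   4.4 228.1]
```

View pics/w11.png

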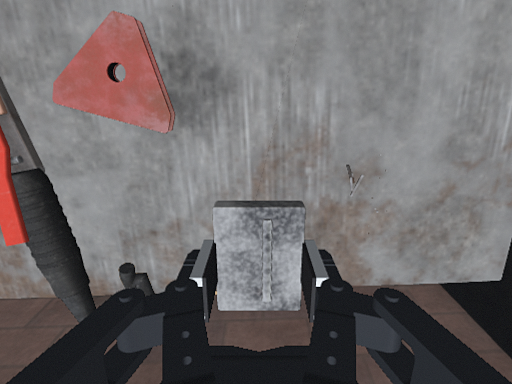

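The small plate is held almost level and centred, at (258,255), with the bead up. I expect it to touch at a TCP height of about 218.

Call:
play_rows --rows '[[[-43,-1,14.5,0.5],[-43,-1,14,0.5],[-43.5,-1,13.5,0.5],[-43.5,-1,13.5,0.5],[-43.5,-1,13,0.5]]]'

```text
clock: 40.38
ee_pos: [518.6, -79.1, 286.8]
tool_rot: [-0.48, 0.521, -0.519, 0.479]
wrist_force: [0.3, -0.6, -3.2]
opening: 43.0
```

Call:
play_rows --rows '[[[-43.5,-0.5,12.5,0.5],[-43.5,-1,12.5,0],[0,20.5,0,0],[0,21,0,0],[0,20.5,0,0]]]'

```text
clock: 41.0
ee_pos: [550.4, 4.1, 225.4]
tool_rot: [-0.478, 0.523, -0.521, 0.476]
wrist_force: [0.4, -0.2, -1.2]
opening: 43.1
```

Call:
play_rows --rows '[[[0,0,0,0],[0,0,0,0],[0,0,0,0]]]'

```text
clock: 41.38
ee_pos: [551.0, 3.9, 228.3]
tool_rot: [0.477, -0.522, 0.522, -0.477]
wrist_force: [-0.7, 0.9, -2.0]
opening: 43.1
```

```bash
python3 jplan.py "20 1 220 0 8"
```

```text
now jig [20.3  0.7] 228.3 0.22 [-0.7  0.9 -2. ] 43.1 41.375
[[0.0, 4.0, 0.0, 0.0], [-0.5, 4.5, -0.5, 0.0]]
end [550.6   4.4 219.8]
```

Call:
play_rows --rows '[[[0,4,0,0],[-0.5,4.5,0,0],[0,1,0,0],[0,0,0,0],[0,0,0,0]]]'

```text
clock: 42.0
ee_pos: [550.9, 4.4, 218.2]
tool_rot: [0.477, -0.522, 0.522, -0.477]
wrist_force: [1.2, 0.3, -1.9]
opening: 43.0
```

Call:
play_rows --rows '[[[0,1,0,0],[0,0,0,0],[0,0,0,0]]]'

```text
clock: 42.38
ee_pos: [551.0, 4.4, 217.9]
tool_rot: [0.477, -0.522, 0.522, -0.477]
wrist_force: [-4.7, 0.4, 8.7]
opening: 43.3
```

Contact. I'll release, retreat and check.

Call:
play_rows --rows '[[[0,0,0,0],[0,0,0,0],[0,0,0,0]]]' --hand 58

```text
clock: 42.75
ee_pos: [550.9, 4.4, 217.1]
tool_rot: [-0.477, 0.522, -0.522, 0.477]
wrist_force: [-0.8, -0.8, -1.2]
opening: 58.0
```

Call:
play_rows --rows '[[[0,-10,0,0],[0,-40,0,0],[0,-50,0,0],[0,-50,0,0],[0,0,0,0]]]'

```text
clock: 43.38
ee_pos: [551.0, 4.4, 371.8]
tool_rot: [0.475, -0.52, 0.524, -0.479]
wrist_force: [-0.2, -0.9, -0.9]
opening: 57.9
```

Call:
play_rows --rows '[[[0,0,0,0],[0,0,0,0],[0,0,0,0]]]'

```text
clock: 43.75
ee_pos: [550.9, 4.4, 366.3]
tool_rot: [-0.477, 0.523, -0.522, 0.476]
wrist_force: [0.6, 0.2, 0.2]
opening: 57.7
```

Run:
```python
from h import *
s,p,c=wrist("w12"); print(s["clock"],s["wrist_force"])
for n,a,b in (("small",50,60),("wide",41,48),("tubes",33.5,39)):
    q=jpts(c,a,b); print(n,cv2.minAreaRect(q[:,:2].astype(np.float32)),np.median(q[:,2]))
q=jpts(c,50,60); A=np.c_[q[:,:2],np.ones(len(q))]; print("tilt",np.linalg.lstsq(A,q[:,2],rcond=None)[0][:2])
c=cloud(r.get_image("top")); print("mag",rect(c,330,-197,70,6,30)); print("tin",rect(c,330,215,60,20,90))
```

```text
43.75 [0.5513436  0.19449613 0.15120956]
small ((20.45071029663086, 2.043670654296875), (44.97584533691406, 59.93568420410156), 0.30204328894615173) 54.21394209712952
wide ((20.14779281616211, 1.3286018371582031), (50.0797233581543, 80.4945068359375), 0.13408173620700836) 44.12042751614234
tubes ((19.98218536376953, -0.17656707763671875), (59.618228912353516, 150.41819763183594), 0.04069438576698303) 35.99980968079245
tilt [4.82874358e-03 8.52083407e-05]
mag ((345.1, -202.2), (107.2, 92.5), 'long-axis deg', 47.8, 602, 'z', np.float64(13.9))
tin ((323.8, 208.4), (72.2, 71.9), 'long-axis deg', -49.7, 376, 'z', np.float64(43.4))
```

View pics/w12.png

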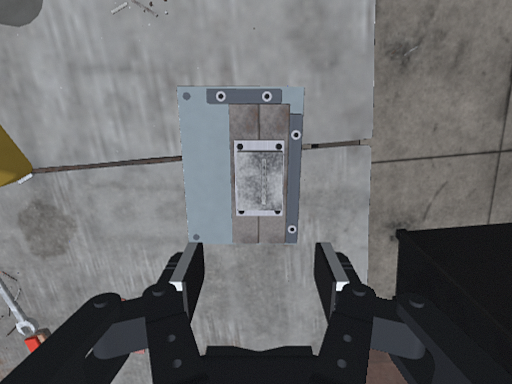

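The final view shows the whole stack at (260,178), centred with the bead up. Nothing is in contact with the gripper, so I'm handing the job in.

```bash
python3 -c "
from cell import r
print(r.sign_off())"
```

```text
the job is handed in; nothing more can be done
None
```

The pedestal is fitted up in the jig and handed in at about 44 s of the 99 s allowed. The left tube went home in the corner first, then the right tube was packed against it. The large plate went on next, and the small plate last, bead up.

**Last checks (wrist camera depth, jig frame):**

| Item | Measured centre (x, y) | Target | Angle error |
|---|---|---|---|
| Tube pair (60 × 150 mm) | (20.0, −0.2) mm | (20, 0) mm | under 0.1° |
| Large plate | (20.1, 1.3) mm | (20, 0) mm | 0.1° |
| Small plate | (20.5, 2.0) mm, 0.8 mm from the large plate's centre | centred on the large plate | 0.2° to the large plate |

The heights match a flat stack, and the small plate's tilt is about 0.005 rad. The gripper was about 150 mm above the work and touching nothing.

**One check disagreed:** the outline fit for the magnet in the top camera shifted by about 17 mm between the first and last pictures. I put this down to outlier points in the mask. The fitted size also changed, the pixel count stayed at 602, the arm never came near it, and the wrist pictures show it lying undisturbed. The tin's fit agreed to within 1 mm.

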